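Clamp a specimen block with the coarse ring, fine knob untouched

ROBOT

A 7-joint arm with a two-finger parallel gripper is mounted at the origin on the work surface. World frame = base frame: x ahead of the robot, y to its left, z up, the work surface at z = 0. Lengths are in m, angles in rad, forces in N, time in s.
With the tool pointing down it reaches from about 0.35 to 0.9 m from the base axis. Payload 8.1 kg.
Tool frame: the origin (TCP) lies midway between the tips of the shut fingers; the grasp point (between the pads) lies behind it (arm.tcp_to_grasp is the z of the grasp point in the tool frame, in m); z points along the fingers, y is the line along which they close (so a half turn about z gives the same grasp; the last joint's range is limited). The gripper opens to 92 mm and grips with 3 to 60 N. Pads are 19 mm wide; open, the fingers measure 130 mm over their backs; the gripper's body (75 mm by 190 mm) begins 47 mm behind the grasp point.
Start: joints at [-1.22, 0.434, 0.025, 1.573, -0.012, 1.134, -0.075], TCP at [0.274, 0.562, 0.227] pointing down, gripper open.
Joint ranges: [-2.62, 2.62], [-0.44, 2.09], [-1.27, 1.32], [0.08, 2.57], [-1.32, 4.46], [0.12, 2], [-2.74, 2.74]. Speed limits (rad/s): [2.22, 2.22, 3.01, 3.01, 3.14, 3.14, 3.14].

INTERFACE

Orientations are given as a rotation vector (axis times angle).
In Python, from cell import readout, vision, arm gives the robot as it stands.
- The arm moves only by the tool carry_out, never from a script. Its argument "increments" is one flat list of numbers, 6 for each row, row after row: the shift along the world's x, y, z in mm, then the turn, a rotation vector about the world's x, y, z in rad. In form: [tx, ty, tz, wx, wy, wz, tx, ty, tz, wx, wy, wz, ...]. A call has 1 to 20 rows; each row shifts and turns the commanded pose from where the row before left it; what a row does not reach is not made up. A row lasts 1/8 s, in which the tool goes at most 62.5 mm and 10.7 degrees, less where a joint would pass 70% of its speed; a pose out of reach is approached as far as the arm can. A call with a gripper value outside its range is refused whole. "grip" is the closure, from 0 (fully open) to 1 (shut), set as the call begins (left out, the last holds). The fingers move at their own pace and stop on an object; "newtons" is the grip in N (left out, the last holds). Time passes only in rows, so rows that do not move let the fingers close. It gives the time, the measured TCP pose, the force, the opening and the grip force at its end, in the units of the state.
- readout.observe(): the state, without advancing time (a new reading comes with each control period).
- vision.get_image(name): name is "scene" or "top"; returns the picture (420x560x3 uint8, red, green, blue); there is no depth.
- vision.calibration(name): a dict with "fov_y" (degrees; the focal length in pixels is half the picture's height over the tangent of half this angle, whatever the lens; pixels are square), "cx", "cy" (the principal point, pixels), "pose" (4x4, takes a point from camera to world coordinates). Camera axes: x right, y up, looking along -z (the intrinsics and any distortion apply to the point x, -y, -z); pixel columns grow to the right and rows downward; lengths in m; the calibration is good to about 2 mm. A picture is of the moment at which its call begins. calibration takes no time and is no camera call.
- arm.sign_off(): hands the job in; it is judged then, once.
The state is a dict: "clock": time; "joints": joint angles; "dq": joint speeds; "joint_efforts": joint torques, N m; "position": TCP position; "ee_rot": TCP orientation; "force": force on the tool from outside, world axes, zero at the start; "ft_torque": the same for the moment, N m; "width": opening from 0.0 (shut) to 1.0 (fully open); "gripper_force": force on a finger pad.
Only numpy, scipy, OpenCV 4.12 (cv2) and the standard library are available. Lean on these libraries where they do the work, as an engineer would, in place of code of your own. Each camera call takes 0.05 s, during which the arm holds its last target. There are 200 camera calls.

TASK

Stand the grey specimen block on the bed of the specimen clamp, centred between the jaw and the sprung pad with its two broad faces towards them, and let go of it. Then turn only the outer (coarse) ring clockwise until the jaw holds the block against the pad with a light, firm pressure of about 10 N, never more than 20 N; the inner (fine) knob is already set and must not turn, and nothing else on the bench is to be disturbed. Finally let go and move clear.

Things in the scene. Friction and masses are not known exactly. Their poses are not given: they have to be found in the camera images.
- specimen_mid (a point): Centre of the loose grey resin specimen block: 24 mm (its x) by 36 mm (its y) by 40 mm high (its z, up), small steel disc on top; this point is 20 mm above its underside. It starts upright on the bench, turned at random. Its broad faces (36 by 40 mm) are square to its x. Pinch it across its 36 mm width (y).
- seat (a point): Point on top of the clamp's bed where the middle of the block's underside belongs (within 8 mm along x, 5 mm along y), 20 mm above the bench. x points along the bed from knobs and jaw to the sprung pad, y across it, z up. At the start the pad's face is at x = +17 mm, the open jaw's face at x = -34 to -17 mm, differing each time.
- clamp: Specimen clamp fixed to the bench, place and direction vary: aluminium bed 235 by 90 mm, top 20 mm above the bench; grey gearbox 90 by 90 mm, 40 mm high, under the knobs. Origin under the bed, 45 mm behind seat along the same x axis. Steel jaw and pad face each other along x, both 26 mm wide and up to 32 mm above the bed: fingers pinching the block across y pass outside them.
- knob_axis (a point): Point on the knobs' common vertical axis, half-way up the outer ring, 52 mm above the bench (x = -125 mm from seat). Outer (coarse) ring: black, ribbed, 52 mm diameter, 42 to 62 mm above the bench; grip it across its diameter from above, fingertips just over the gearbox top. Inner (fine) knob: aluminium, 24 mm diameter, stands out of it from 62 to 76 mm, between the fingers.
- coarse (a joint): Outer (coarse) ring, rad, 0 to 2.6, clockwise from above positive; moves the jaw to the pad 15 mm per rad. Starts at 0 to 0.6; the jaw meets the seated block at 1.25 to 1.85, unknown beforehand. 0.25 N m of friction (stays where left, clamped too). Clamping shifts the torque felt by 0.015 N m per N above free turning: 0.15 N m for 10 N, some 0.07 to 0.1 rad past first pressure. Regrasp.
- fine (a joint): Angle of the inner (fine) knob, rad, clockwise positive; starts anywhere from -1.5 to 1.5, turns very easily and must be left as it is (within 0.15 rad).
- fine_mark (a point): The dark index mark near the rim on top of the inner (fine) knob, 10.5 mm from its axis, 76 mm above the bench; it must stay where it is.
- pad: The steel sprung pad at the far end of the bed, 12 mm thick (x), 26 mm wide, 30 mm high; origin at bed height in the plane of its face, same axes as seat. It gives way along x by 1 mm per 10 N, up to 5 mm.
- specimen: The same specimen block, with its origin at the centre of its underside.
- dropper: Bystander: small dropper bottle, 28 mm in diameter, 70 mm high, standing on the bench; origin at the centre of its underside.
- mouse: Bystander: black computer mouse, 100 by 58 by 32 mm; origin at the centre of its underside.
- slide_box: Bystander: closed white slide box, 60 by 160 by 30 mm; origin at the centre of its underside.

How it is judged:
On the way, in this order (a step that is already met when the one before it is completed fails the run):
1. the block stands on the bed between jaw and pad, released, not yet clamped (y of specimen_mid in the frame of seat between -0.01 and 0.01 m and x of specimen_mid in the frame of seat between -0.03 and 0.02 m and z of specimen_mid in the frame of seat between 0.016 and 0.024 m and angle between specimen_mid's own z axis and vertical below 0.1 rad and contact force between the fingers and specimen below 0.05 N and contact force between pad and specimen below 2 N), for 0.2 s.
2. the jaw presses the block on the pad with 4 to 20 N (y of specimen_mid in the frame of seat between -0.01 and 0.01 m and x of specimen_mid in the frame of seat between -0.03 and 0.02 m and z of specimen_mid in the frame of seat between 0.016 and 0.024 m and angle between specimen_mid's own z axis and vertical below 0.1 rad and contact force between pad and specimen between 4 and 20 N and contact force between the fingers and specimen below 0.05 N), for 0.2 s.
At the end, for the whole second after the job is handed in: The block stands upright (within 0.1 rad) on the bed between jaw and pad, within 10 mm of the bed's middle line, at rest and pressed on the pad with 4 to 20 N; the fine knob's mark is within 1.5 mm (0.15 rad) of where it began (y of specimen_mid in the frame of seat between -0.01 and 0.01 m and x of specimen_mid in the frame of seat between -0.03 and 0.02 m and z of specimen_mid in the frame of seat between 0.016 and 0.024 m and angle between specimen_mid's own z axis and vertical below 0.1 rad and contact force between pad and specimen between 4 and 20 N and distance of fine_mark from where it was at the start of the episode below 0.0015 m and linear speed of specimen below 0.01 m/s); the robot touches nothing.
It fails at once if the block is pressed on the pad with more than 20 N (contact force between pad and specimen above 20 N).
It fails at once if the inner (fine) knob is turned (its mark moves more than 2 mm) (distance of fine_mark from where it was at the start of the episode above 0.002 m).
It fails at once if the dropper bottle is moved more than 15 mm (distance of dropper from where it was at the start of the episode above 0.015 m).
It fails at once if the mouse is moved more than 15 mm (distance of mouse from where it was at the start of the episode above 0.015 m).
It fails at once if the slide box is moved more than 15 mm (distance of slide_box from where it was at the start of the episode above 0.015 m).
It also fails if it takes over 64 s, if anything falls off the work surface, if the arm or the gripper's body presses on something with over 40 N, if the wrist force passes 120 N, or if a joint passes its speed limit or range.

## Working session

There is one attempt and no reset: what is moved stays moved. The work goes in short steps, Python scripts to look and compute and a tool call to move; the robot and the scene stay as the last step left them, time stands still between calls to the robot, and variables do not carry over. Pictures are saved under pics/ and viewed, at most 10 in all, crops included, and the job is handed in when it is done.

Besides the shell and the picture viewer there is one more tool, called as name(argument=value, ...) on one line, values as JSON. carry_out: Moves the arm, as the interface text tells. Its arguments: {"type":"object","properties":{"increments":{"type":"array","items":{"type":"number"}},"grip":{"type":"number"},"newtons":{"type":"number"}},"required":["increments"]}

```bash
mkdir -p pics; ls; python3 - <<'E'
from cell import readout, vision, arm
import cv2
for n in ("scene","top"):
    im=vision.get_image(n); cv2.imwrite(f"pics/{n}0.png",im[:,:,::-1]); print(n,vision.calibration(n))
print(readout.observe(),arm.tcp_to_grasp)
E
```

```text
pics
scene {'fov_y': 50.597269950693494, 'cx': 281.7581359771435, 'cy': 212.81303796959622, 'pose': array([[ 0.54225672, -0.67611066,  0.49883066,  0.9678993 ],
       [ 0.84020012,  0.43961097, -0.31749952, -0.36670944],
       [-0.00462662,  0.59128383,  0.80645026,  0.75529938],
       [ 0.        ,  0.        ,  0.        ,  1.        ]])}
top {'fov_y': 55.56647495074704, 'cx': 278.6756237026331, 'cy': 207.75949775774026, 'pose': array([[-0.0494487 ,  0.96931912, -0.24078054,  0.38348127],
       [-0.99877435, -0.04850972,  0.00982924, -0.06525739],
       [-0.00215253,  0.24097147,  0.97052981,  0.81618135],
       [ 0.        ,  0.        ,  0.        ,  1.        ]])}
{'clock': 0.1, 'joints': array([-1.21957942,  0.4351288 ,  0.02501463,  1.57399749, -0.01158753,
        1.13400148, -0.07510206]), 'dq': array([-0.00248895, -0.0010197 ,  0.00054084, -0.00154518,  0.00110112,
       -0.00015014,  0.0009745 ]), 'joint_efforts': array([ 2.51188198e-03, -6.69126534e+01,  9.87687260e-01, -3.15142035e+01,
       -6.05348940e-02,  3.75355629e-02,  3.75628292e-05]), 'position': array([0.27387345, 0.56129487, 0.22604249]), 'ee_rot': array([-7.06874436e-01, -3.06086956e+00,  2.16941418e-03]), 'force': array([ 0.21048374,  0.01917703, -0.72870285]), 'ft_torque': array([-0.04005916, -0.00325225, -0.02633261]), 'gripper_force': 0.0, 'width': 1.0000491939754206} -0.0188
```

View pics/top0.png

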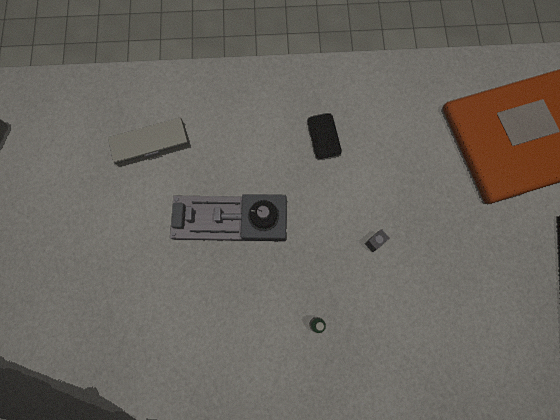

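View pics/scene0.png

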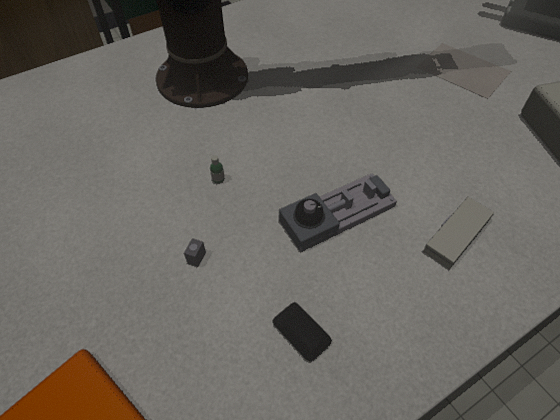

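The top view shows the clamp at (171–287, 195–241), with its knobs at about (263, 213) and the pad at the left. The block is at (377, 240), the dropper at (318, 325) and the mouse at (324, 136). I'll enlarge both views.

```bash
cat > h.py <<'E'
import numpy as np, cv2
from cell import readout, vision, arm
def cam(n):
    c=vision.calibration(n); f=210/np.tan(np.radians(c["fov_y"])/2); return f,c["cx"],c["cy"],c["pose"]
def ray(n,u,v,z):
    f,cx,cy,P=cam(n); d=P[:3,:3]@np.array([(u-cx)/f,-(v-cy)/f,-1]); o=P[:3,3]
    return o+d*(z-o[2])/d[2]
def proj(n,p):
    f,cx,cy,P=cam(n); q=P[:3,:3].T@(np.asarray(p)-P[:3,3]); return np.array([cx+f*q[0]/-q[2],cy-f*q[1]/-q[2]])
E
python3 - <<'E'
from h import *
a=cv2.imread("pics/top0.png")[180:260,165:395]; b=cv2.imread("pics/scene0.png")[170:275,170:400]
im=cv2.convertScaleAbs(np.vstack([a,b]),alpha=1.9)
cv2.imwrite("pics/zoom0.png",cv2.resize(im,None,fx=3.2,fy=3.2,interpolation=cv2.INTER_CUBIC))
# block contour: darker than bench locally
for n,(x0,y0,x1,y1) in dict(top=(355,220,400,260),scene=(175,225,220,275)).items():
    g=cv2.imread(f"pics/{n}0.png",0)[y0:y1,x0:x1]; print(n); print(g[::2,::2])
E
```

```text
top
[[118 111 116 117 120 116 118 117 114 113 118 118 113 116 112 109 114 117
  113 110 110 109 110]
 [115 113 118 121 116 120 111 117 113 115 115 119 114 115 107 113 114 114
  120 112 108 113 113]
 [115 117 116 116 116 116 111 113 113 116 113 114 117 115 116 117 117 118
  124 113 116 111 111]
 [115 110 112 121 114 112 115 116 117 116 121 119 111 116 109 113 113 113
  114 112 107 110 105]
 [116 115 117 120 113 110 116 115 113 114 115 110 118 123 115 117 113 120
  115 118 111 109 112]
 [111 119 114 120 109 112 118 114 111 116 114 121  87  60 110 113 117 121
  118 116 115 114 116]
 [110 108 111 110 114 115 120  96  94  99 118  58  66  71  69 119 117 111
  115 107 114 117 119]
 [114 113 113 116 114 121 101  99 101 103  66  65  66  68  68  66 118 113
  110 111 109 108 113]
 [112 113 113 115  99  97  96 104  92  59  73  91 105  97  62  73  66 115
  108 111 104 115 104]
 [120 113 111 108 100 103 105  82  61  70  79 102  99  98  77  68  64  78
  115 112 107 109 113]
 [113 105 102  98  99  95  84  64  73  66  62 101  98  98  74  66 104 118
  118 112 113 119 111]
 [118 111 102 103 101  86  30
[... 2576 characters left out ...]
117 118 116 115 118]
 [118 119 119 118 121 121  44  42  42  45  47  42  40  88 107 104 115 122
  117 118 119 125 122]
 [117 117 116 117 116 120  57  38  42  41  44  41  42 108 107 103 118 119
  115 119 122 118 119]
 [120 116 116 117 118 118 129 114  76  52  39  38  89 108 101 110 119 121
  113 120 126 123 122]
 [118 119 120 122 117 118 122 116 117 124 115 102 123 116 117 119 122 121
  118 122 121 120 119]
 [122 119 120 122 118 118 123 121 124 122 117 122 117 118 119 119 119 117
  119 116 119 120 120]
 [120 115 117 113 114 115 120 123 118 117 123 118 117 120 121 125 120 123
  122 123 124 121 116]
 [115 113 119 116 118 120 120 119 118 116 124 119 121 121 120 119 117 125
  119 121 116 121 117]]
```

View pics/zoom0.png

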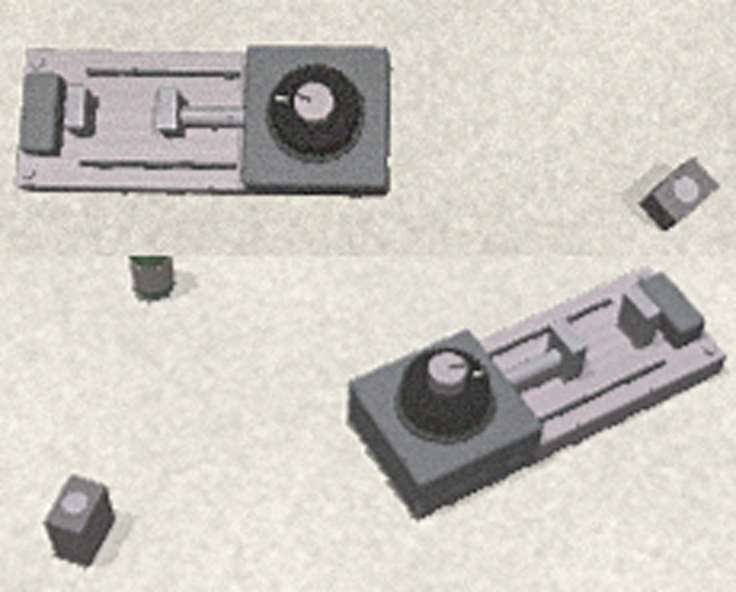

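The enlarged view shows the gearbox top, the pale knob disc at crop (314, 100), the bed running to the left, and the block with its bright disc. Next I'll measure these by masks in both views.

```bash
python3 - <<'E'
from h import *
np.set_printoptions(precision=4,suppress=True)
def comp(n,box,lo,hi,seed,k=3):
    x0,y0,x1,y1=box; g=cv2.medianBlur(cv2.imread(f"pics/{n}0.png",0),k)
    m=np.zeros_like(g); m[y0:y1,x0:x1]=((g>=lo)&(g<=hi))[y0:y1,x0:x1]
    nl,l,st,ce=cv2.connectedComponentsWithStats(m,connectivity=4)
    i=l[seed[1],seed[0]]
    return (l==i).astype(np.uint8),st[i],ce[i]
# block discs
for n,box,s in(("top",(365,228,392,252),(379,239)),("scene",(180,235,212,270),(193,247))):
    m,st,ce=comp(n,box,86,106,s,3); print(n,"disc",st,ce,ray(n,*ce,.040))
# block dark silhouette of top face
m,st,ce=comp("top",(362,226,395,254),0,84,(374,238),1)
g=cv2.imread("pics/top0.png",0)
x0,y0,x1,y1=362,226,395,254
mm=np.zeros_like(g); mm[y0:y1,x0:x1]=((g>50)&(g<86))[y0:y1,x0:x1]
mm=cv2.morphologyEx(mm,cv2.MORPH_OPEN,np.ones((2,2),np.uint8))
dd,_,_=comp("top",(365,228,392,252),86,106,(379,239)); mm|=dd
c=max(cv2.findContours(mm,0,2)[0],key=cv2.contourArea)
B=np.array([ray("top",*p,.04)[:2] for p in c[:,0]],np.float32)*1000
print("block rect mm",cv2.minAreaRect(B),cv2.boxPoints(cv2.minAreaRect(B)))
# knob top, gearbox
for n,s,box in(("top",(263,211),(250,200,280,228)),("scene",(310,204),(300,192,325,215))):
    gg=cv2.imread(f"pics/{n}0.png",0); print(n,gg[s[1],s[0]])
    m,st,ce=comp(n,box,85,200,s,1); print("knob",st,ce,ray(n,*ce,.076))
for n,box,z in(("top",(236,188,295,248),.04),):
    m=np.zeros_like(g);m[box[1]:box[3],box[0]:box[2]]=(cv2.medianBlur(g,3)<85)[box[1]:box[3],box[0]:box[2]]
    c=max(cv2.findContours(m,0,2)[0],key=cv2.contourArea); print(cv2.minAreaRect(c))
print(g[188:250:1,225]); print(g[188:250,165:180:2].T); print(g[218,160:300])
print(g[190:248,275])
E
```

```text
top disc [376 235   7   8  45] [379.0889 238.7111] [ 0.5035 -0.2673  0.04  ]
scene disc [190 244   7   6  36] [193.1389 246.6111] [ 0.5007 -0.2688  0.04  ]
block rect mm ((502.0219421386719, -268.44134521484375), (25.187047958374023, 35.95685577392578), 37.43925857543945) [[ 481.0933 -261.8224]
 [ 502.9522 -290.372 ]
 [ 522.9506 -275.0603]
 [ 501.0917 -246.5107]]
top 101
knob [257 206  12  11  98] [262.7551 211.2755] [ 0.5617 -0.0421  0.076 ]
scene 70
knob [     0      0    560    420 234997] [279.473  209.5096] [ 0.5388 -0.0987  0.076 ]
((261.0, 217.5), (47.0, 50.0), 90.0)
[112 110 111 111 108 114 115 120  91  94  95  97  97 105  59  26  93  98
  98  98 100 100  97 100 105  86  87 109  93  82  58  35  97 106 100  97
  99 103 100 100  98  99  77  45  30  95 105  98 101 109  98  49  66 111
 122 118 115 109 108 113 108 110]
[[119 116 114 118 116 118 119 120 117 118 116 118 118 117 120 115 118 116
  117 115 112 111 114 107 109 115 113 117 117 123 122 117 115 120 121 119
  115 114 113 113 113 114 119 112 112 116 115 114 112 111 108 111 111 113
  114 115 114 111 117 109 112 110]
 [119 115
[... 1896 characters left out ...]
 104 101 101 107 118  59  41  34  53 104
  97 100  95  92 102 100  99 101  96 102 101 100 102 101  99 100  86  80
 100  98  99 105 103 112  51  36  62  58  55  58  58  58  64  62  62  63
  64  60  65  72  64  63  71  65  70  56  66  71  71  65  71  71  48  44
  31  27  32  27  21  28  28  34  31  26  27  37  38  47  33  39  34  32
  30  24  32  33  32  23  31  16  18  41  45  64  66  71  65  66  74  59
  51 118 123 115 114 115 120 116 120 114 115 111 109 113]
[116 110 115 119  89  63  64  65  67  65  63  72  68  66  69  58  42  29
  20  26  32  29  28  35  33  29  32  25  16  27  25  36  53  41  47  33
  63  71  70  62  68  70  68  66  71  64  74  63  44  26  25  43 106 115
 109 118 115 113]
```

```bash
python3 - <<'E'
from h import *
np.set_printoptions(precision=4,suppress=True)
g=cv2.imread("pics/top0.png",0).astype(float)
def edge(line,thr,up):  # first subpixel crossing
    for i in range(len(line)-1):
        a,b=line[i],line[i+1]
        if (a-thr)*(b-thr)<=0 and a!=b and ((b>a)==up): return i+(a-thr)/(a-b)
def fit(cols,r0,r1,thr,up,z,name,horiz=True):
    P=[]
    for c in cols:
        l=g[r0:r1,c] if horiz else g[c,r0:r1]
        e=edge(l,thr,up)
        if e is not None: P.append(ray("top",*((c,r0+e) if horiz else (r0+e,c)),z)[:2])
    P=np.array(P); 
    v=np.median(P[:,0 if horiz else 1]); P=P[abs(P[:,0 if horiz else 1]-v)<.006]
    vx,vy,x,y=cv2.fitLine((P*1000).astype(np.float32),cv2.DIST_HUBER,0,.01,.01).ravel(); print(name,"dir",np.degrees(np.arctan2(vy,vx)),"pt",x,y)
fit(range(246,285),186,200,90,False,.04,"gear far")
fit(range(246,285),225,245,50,False,.04,"gear near")
fit(range(195,235),280,295,92,True,.04,"gear right",False)
fit(range(198,232),234,248,80,False,.04,"gear left",False)
fit(range(176,238),190,199,105,False,.02,"bed far")
fit(range(176,238),234,243,80,False,.02,"bed near")
# pad holder/ pad / jaw, at height ~.05
print(g[200:226,180:236].astype(int))
s=cv2.imread("pics/scene0.png",0)
print(s[192:216,298:326])
E
```

```text
gear far dir 86.80636 pt 606.06116 -52.359894
gear near dir 86.49531 pt 517.1678 -43.119904
gear right dir -3.2882774 pt 559.4555 -88.221176
gear left dir -3.1387768 pt 564.30383 4.359951
bed far dir 85.828804 pt 615.03577 70.602455
bed near dir 86.05319 pt 527.1243 100.11849
[[100  97  94 ...  91  94  94]
 [103  98  98 ... 103 102  98]
 [ 80  79 102 ...  60  62  70]
 ...
 [ 70  55  37 ... 102 101  95]
 [ 66  55  31 ... 100  99  97]
 [ 74  57  35 ... 101  97  99]]
[[119 118 118 122 119 116 115 117 113 115 112 110 118 117 117 118 121 107
  117 116 112 118 117 110 112 115 116 117]
 [114 115 117 120 117 113 116 118 114 117 114 116 121 123 127 108  87  77
   76 113 116 114 114 114 114 119 118 104]
 [115 113 112 116 118 118 115 115 115 118 118 122 127 110  87  70  63  64
   60  87 116 120 116 118 121 108 102  98]
 [114 119 114 116 116 115 117 115 119 120 102  98  90  75  61  66  65  66
   67  67  93 115 119 108 101  95  95  96]
 [119 120 121 120 117 118 119 115 101  93  73  73  66  64  67  66  67  67
   64  65  67  85 104 101  99  99  96  96]
 [120 125 122 120 121 125 107  87  73  70  67 
[... 1477 characters left out ...]
 34  34  33  33  26  29  48  49  46  49  49  52  58  56  45  42  44  32
   29  30  27  31  29  28  26  57  68  68]
 [ 30  33  31  31  24  33  41  47  46  48  47  45  46  42  44  50  42  30
   26  36  31  33  34  26  27  47  65  67]
 [ 32  34  31  28  33  32  29  36  50  51  52  48  47  51  53  44  35  31
   29  31  27  25  27  31  21  44  60  66]
 [ 31  37  28  32  27  32  28  35  36  35  34  42  44  41  37  29  29  30
   30  31  33  34  30  31  33  39  56  60]
 [ 30  33  28  27  34  32  25  30  34  31  33  31  31  31  31  28  30  31
   30  30  28  25  30  24  29  37  40  63]
 [ 30  34  30  37  36  30  28  34  28  36  26  29  32  32  34  29  34  28
   28  29  35  31  33  31  26  37  45  62]]
```

carry_out(increments=[12,-43.6,0,0,0,-0.107,12,-43.6,0,0,0,-0.107,12,-43.6,0,0,0,-0.107,12,-43.6,0,0,0,-0.107,12,-43.6,0,0,0,-0.107,12,-43.6,0,0,0,-0.107,12,-43.6,0,0,0,-0.107,12,-43.6,0,0,0,-0.107,12,-43.6,0,0,0,-0.107,12,-43.6,0,0,0,-0.107,12,-43.6,0,0,0,-0.107,12,-43.6,0,0,0,-0.107,12,-43.6,0,0,0,-0.107,12,-43.6,0,0,0,-0.107,12,-43.6,0,0,0,-0.107,12,-43.6,0,0,0,-0.107,12,-43.6,0,0,0,-0.107,12,-43.6,0,0,0,-0.107,12,-43.6,0,0,0,-0.107,0,0,0,0,0,0], grip=0)

```text
clock: 2.6
position: [0.5015, -0.2703, 0.2264]
ee_rot: [2.976, 1.001, -0.003]
force: [-1.0, -0.6, -0.4]
width: 1.002
gripper_force: 0.0
```

```bash
cat >> h.py <<'E'
from scipy.spatial.transform import Rotation as Ro
def st():
    s=readout.observe(); R=Ro.from_rotvec(s["ee_rot"]).as_matrix()
    print("t",round(s["clock"],2),"pos",np.round(s["position"]*1000,1),"yaw_y",round(np.degrees(np.arctan2(R[1,1],R[0,1])),2),"z",np.round(R[:,2],3),"q",np.round(s["joints"],2),"F",np.round(s["force"],2),"T",np.round(s["ft_torque"],3),"w",round(s["width"],3),round(s["gripper_force"],1))
E
python3 - <<'E'
from h import *
st(); print("scene knob",ray("scene",309.7,204.6,.076))
E
```

```text
t 2.6 pos [ 501.5 -270.3  226.4] yaw_y -52.82 z [-0.001 -0.003 -1.   ] q [-0.17  0.41  0.8   1.76 -0.32  1.11 -0.19] F [-0.98 -0.58 -0.36] T [-0.049  0.146  0.007] w 1.002 0.0
scene knob [ 0.5605422  -0.04365166  0.076     ]
```

carry_out(increments=[0.5,2.2,-40,0,0,0,0,0,-40,0,0,0,0,0,-40,0,0,0,0,0,-40,0,0,0,0,0,-30,0,0,0,0,0,-18,0,0,0,0,0,-10,0,0,0,0,0,0,0,0,0])

```text
clock: 3.6
position: [0.5026, -0.2643, 0.0088]
ee_rot: [-2.974, -1.01, 0.0]
force: [0.9, -0.5, 0.0]
width: 1.001
gripper_force: 0.0
```

carry_out(increments=[0,0,0,0,0,0,0,0,0,0,0,0,0,0,0,0,0,0,0,0,0,0,0,0,0,0,0,0,0,0,0,0,0,0,0,0,0,0,0,0,0,0,0,0,0,0,0,0], grip=1, newtons=20)

```text
clock: 4.6
position: [0.5025, -0.2645, 0.0087]
ee_rot: [2.975, 1.01, 0.0]
force: [-0.2, 1.0, 0.8]
width: 0.39
gripper_force: 20.0
```

```bash
python3 - <<'E'
from h import *
st()
E
```

```text
t 4.6 pos [ 502.5 -264.5    8.7] yaw_y -52.49 z [ 0. -0. -1.] q [-0.01  0.68  0.58  1.95 -0.58  0.68  0.02] F [-0.16  1.02  0.78] T [-0.079  0.186 -0.01 ] w 0.39 20.0
```

carry_out(increments=[0,0,20,0,0,0,0,0,40,0,0,0,0,0,40,0,0,0,0,0,30,0,0,0,7.5,38.8,0,0,0,0.0942,7.5,38.8,0,0,0,0.0942,7.5,38.8,0,0,0,0.0942,7.5,38.8,0,0,0,0.0942,7.5,38.8,0,0,0,0.0942,7.5,38.8,0,0,0,0.0942,7.5,38.8,0,0,0,0.0942,7.5,38.8,0,0,0,0.0942,7.5,38.8,0,0,0,0.0942,0,0,0,0,0,0,0,0,0,0,0,0])

```text
clock: 6.48
position: [0.5698, 0.084, 0.1386]
ee_rot: [2.297, 2.143, -0.001]
force: [-0.7, -0.5, 0.0]
width: 0.391
gripper_force: 20.0
```

```bash
python3 - <<'E'
from h import *
st()
E
```

```text
t 6.47 pos [569.8  84.  138.6] yaw_y -3.97 z [-0.    -0.001 -1.   ] q [-0.59  0.47  0.49  1.83 -0.27  0.91 -0.04] F [-0.67 -0.45  0.04] T [-0.087  0.08  -0.022] w 0.391 20.0
```

carry_out(increments=[0,0,-35,0,0,0,0,0,-35,0,0,0,0,0,0,0,0,0,0,0,0,0,0,0])

```text
clock: 6.98
position: [0.5706, 0.0837, 0.0699]
ee_rot: [2.297, 2.142, 0.001]
force: [0.1, -0.6, -0.8]
width: 0.39
gripper_force: 20.0
```

```bash
python3 - <<'E'
from h import *
st()
a=vision.get_image("top")[:,:,::-1]; b=vision.get_image("scene")[:,:,::-1]
im=np.hstack([a[170:270,160:290],b[150:250,275:405]])
cv2.imwrite("pics/zoom1.png",cv2.resize(cv2.convertScaleAbs(im,alpha=1.8),None,fx=3,fy=3,interpolation=cv2.INTER_CUBIC))
E
```

```text
t 6.97 pos [570.6  83.7  69.9] yaw_y -4.01 z [ 0.001 -0.    -1.   ] q [-0.55  0.56  0.44  1.89 -0.34  0.77  0.01] F [ 0.07 -0.64 -0.76] T [-0.05   0.026 -0.026] w 0.39 20.0
```

View pics/zoom1.png

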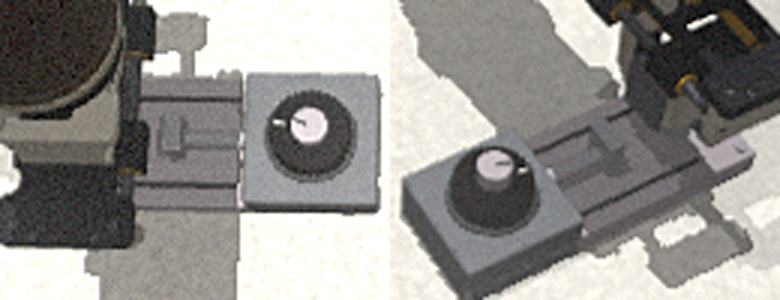

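The gripper hides the block and pad. The jaw shows at crop (172, 135) and the area is otherwise clear. I'll check the seat against the pad and jaw tops from the first picture.

```bash
python3 - <<'E'
from h import *
g=cv2.imread("pics/top0.png",0)
print(g[204:226:1,180:224])
print(g[204:226,180:202]);print(g[204:226,202:224])
for u,v,z in((191.5,211,.05),(214.4,212,.052)):
    p=ray("top",u,v,z); print(p)
E
```

```text
[[ 66  64  65  38  55  96 101  98  97  95  94  94  89  88  95  92  95  96
   90  95  93  90  94  99  92  95  94  94  93  94  94  94  92  93  93  94
   92  97  95  98  92  93  91  91]
 [ 70  73  63  40  34  64  96  99  95  98  93 100 100 101 100 100  96 103
   95  98  95  97 101  96  99  96 102  98 103  99 103  96  97  99 100 102
   98 101 103  95 104 101  98 101]
 [ 64  69  70  33  33  52  83  75  79  77  75  93  96  97  94  98  97  93
   99  98 101  96  97 101 101  91 101  96  97  97 100  97  97 101  99  94
  101 102 100  94  99  99  97  95]
 [ 73  73  58  35  30  36 100  99  94  97  99  90  86  99  99  96  99  94
   99  98 101 100 100  97 101  95 100 100  99  94  97  99  97 101  90  91
   91  91  91  90  90 101 101  98]
 [ 75  69  61  36  30  52  99 100  97  99 102  79  45  80  98 102  92  96
   98  96  94  94  96  98  94  99 100  98  95  96  95  97 100  97  76  94
   96  95  98  98  70  84  98  95]
 [ 67  72  60  31  31  50  91  91  95  96 102  73  36  57  97 102 101  98
   94  93  98  95  97  97  92  99  93  96  98  91 100  94 100  87  72  93
   98  99  96  98  58  64  98 101]
 [
[... 6390 characters left out ...]
  95  96  99  98  98  84  86 110 110 104 108 112 124
   60  40  39  26]
 [100  96  94  97 100  99  96  99  95 101  91  83  78  55  60  57  62  66
   39  36  47  91]
 [105 104 102 105 103  99 104 108 102 103  90  85  87  56  34  34  37  38
   37  41  52 101]
 [100  99 103  99  99 104  99 100  97 103  97 101  89 100  48  27  37  33
   32  30  46 101]
 [ 99  98  98  97  96  94 100  96  96  97 100  98  97 101  95  78  75  93
   92  95  88  97]
 [ 96  97  94  95  99 101  97  95  96  96  97 100  99  98 100 104  96 105
  102  95 101 102]
 [ 99 103 103 101 100  98 102 102 105 101 102  97 104  99  95  99  95  95
  102 105 102 104]]
[0.57558665 0.09949289 0.05      ]
[0.57079939 0.05395574 0.052     ]
```

carry_out(increments=[-0.5,0.5,-15,0,0,0,0,0,-15,0,0,0,0,0,-8,0,0,0,0,0,-2,0,0,0,0,0,0,0,0,0,0,0,0,0,0,0])

```text
clock: 7.82
position: [0.569, 0.0851, 0.0286]
ee_rot: [-2.296, -2.144, 0.001]
force: [-3.2, -0.7, 5.6]
width: 0.394
gripper_force: 20.0
```

carry_out(increments=[0,0,0,0,0,0,0,0,0,0,0,0,0,0,0,0,0,0,0,0,0,0,0,0,0,0,0,0,0,0,0,0,10,0,0,0,0,0,30,0,0,0,0,0,40,0,0,0,0,-20,40,0,0,0,0,-62,0,0,0,0,0,-62,0,0,0,0,0,0,0,0,0,0], grip=0.3)

```text
clock: 9.32
position: [0.569, -0.0657, 0.1502]
ee_rot: [2.304, 2.131, -0.001]
force: [1.3, 1.0, 0.0]
width: 0.699
gripper_force: 0.0
```

```bash
python3 - <<'E'
from h import *
st()
a=vision.get_image("top")[:,:,::-1]; b=vision.get_image("scene")[:,:,::-1]
cv2.imwrite("pics/t2.png",a);cv2.imwrite("pics/s2.png",b)
im=np.hstack([a[170:270,160:290],b[150:250,275:405]])
cv2.imwrite("pics/zoom2.png",cv2.resize(cv2.convertScaleAbs(im,alpha=1.8),None,fx=3,fy=3,interpolation=cv2.INTER_CUBIC))
E
```

```text
t 9.32 pos [569.  -65.7 150.2] yaw_y -4.45 z [ 0.002 -0.003 -1.   ] q [-0.35  0.45  0.52  1.83 -0.27  0.93  0.21] F [1.26 1.04 0.04] T [-0.034  0.078 -0.025] w 0.699 0.0
```

View pics/zoom2.png

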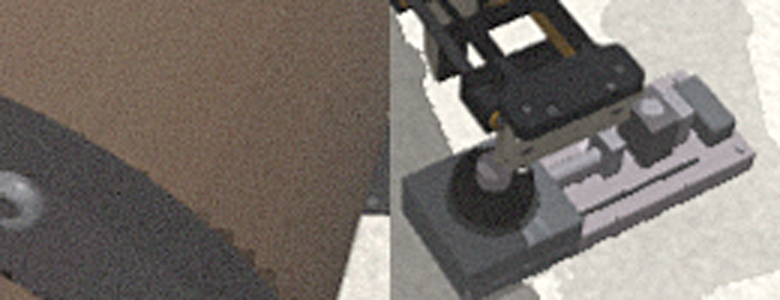

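The block stands on the bed between jaw and pad, with its disc at scene pixel (363, 185). The knobs are clear.

carry_out(increments=[-1,3,0,0,0,0.16,-1,3,0,0,0,0.16,-1,3,0,0,0,0.16,-1,3,0,0,0,0.16,-1,3,0,0,0,0.16,-1,3,0,0,0,0.16,-1.5,4,0,0,0,0.16,0,0,0,0,0,0,0,0,0,0,0,0], grip=0)

```text
clock: 10.55
position: [0.5621, -0.0359, 0.1488]
ee_rot: [0.81, 3.035, 0.0]
force: [-0.4, -0.6, -0.1]
width: 0.998
gripper_force: 0.0
```

```bash
python3 - <<'E'
from h import *
st(); print(ray("scene",362.7,185,.06))
E
```

```text
t 10.55 pos [562.1 -35.9 148.8] yaw_y 60.13 z [ 0.  0. -1.] q [-0.2   0.41  0.22  1.84 -0.11  0.9   1.13] F [-0.35 -0.64 -0.14] T [-0.028  0.017 -0.047] w 0.998 0.0
[0.56859323 0.08289775 0.06      ]
```

carry_out(increments=[-1,-7,-30,0,0,0,0,0,-30,0,0,0,0,0,-25,0,0,0,0,0,0,0,0,0,0,0,0,0,0,0])

```text
clock: 11.18
position: [0.5616, -0.0437, 0.0646]
ee_rot: [0.807, 3.035, 0.0]
force: [0.4, -0.8, 0.0]
width: 1.002
gripper_force: 0.0
```

Centred on the axis. I'll go down and take the ring.

carry_out(increments=[-0.3,0.8,-12,0,0,0,0,0,-9,0,0,0,0,0,0,0,0,0,0,0,0,0,0,0])

```text
clock: 11.68
position: [0.5608, -0.043, 0.0428]
ee_rot: [-0.806, -3.036, 0.0]
force: [-0.1, 0.1, 0.0]
width: 1.0
gripper_force: 0.0
```

```bash
python3 - <<'E'
from h import *
st()
E
```

```text
t 11.68 pos [560.8 -43.   42.8] yaw_y 60.25 z [-0. -0. -1.] q [-0.15  0.56  0.19  1.93 -0.16  0.67  1.18] F [-0.14  0.06  0.01] T [ 0.003 -0.002 -0.019] w 1.0 0.0
```

carry_out(increments=[0,0,0,0,0,0,0,0,0,0,0,0,0,0,0,0,0,0,0,0,0,0,0,0,0,0,0,0,0,0,0,0,0,0,0,0], grip=1, newtons=35)

```text
clock: 12.42
position: [0.5614, -0.0419, 0.0429]
ee_rot: [0.805, 3.036, 0.002]
force: [2.7, 5.0, -2.0]
width: 0.561
gripper_force: 35.0
```

```bash
python3 - <<'E'
from h import *
st()
E
```

```text
t 12.43 pos [561.4 -41.9  42.9] yaw_y 60.31 z [ 0.001  0.001 -1.   ] q [-0.15  0.56  0.19  1.93 -0.16  0.67  1.18] F [ 2.75  4.95 -2.02] T [ 0.87  -0.486 -0.066] w 0.561 35.0
```

carry_out(increments=[0.7,1.4,0,0,0,0,0,0,0,0,0,-0.05,0,0,0,0,0,-0.05,0,0,0,0,0,-0.05,0,0,0,0,0,-0.05,0,0,0,0,0,-0.05,0,0,0,0,0,-0.05])

```text
clock: 13.3
position: [0.5612, -0.0421, 0.0428]
ee_rot: [-1.253, -2.881, 0.001]
force: [-0.2, 0.1, 1.6]
width: 0.562
gripper_force: 35.0
```

```bash
python3 - <<'E'
from h import *
st()
b=vision.get_image("scene")[:,:,::-1]
st()
cv2.imwrite("pics/zoom3.png",cv2.resize(cv2.convertScaleAbs(b[150:250,275:405],alpha=1.8),None,fx=4,fy=4,interpolation=cv2.INTER_CUBIC))
E
```

```text
t 13.3 pos [561.2 -42.1  42.8] yaw_y 42.98 z [-0.    -0.001 -1.   ] q [-0.21  0.56  0.27  1.93 -0.23  0.68  0.95] F [-0.21  0.13  1.57] T [-0.026  0.006  0.266] w 0.562 35.0
t 13.35 pos [561.2 -42.1  42.8] yaw_y 42.84 z [-0.    -0.001 -1.   ] q [-0.21  0.56  0.27  1.93 -0.23  0.68  0.95] F [-0.47 -0.19  2.02] T [0.003 0.025 0.104] w 0.554 35.0
```

View pics/zoom3.png

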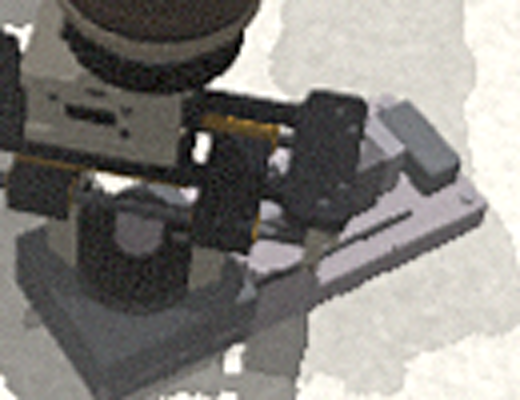

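The fingers are on the ring, and the free torque is about 0.28 N m while turning.

carry_out(increments=[0,0,0,0,0,-0.05,0,0,0,0,0,-0.05,0,0,0,0,0,-0.05,0,0,0,0,0,-0.05,0,0,0,0,0,-0.05,0,0,0,0,0,-0.05,0,0,0,0,0,-0.05,0,0,0,0,0,-0.05,0,0,0,0,0,-0.05,0,0,0,0,0,-0.05,0,0,0,0,0,-0.05,0,0,0,0,0,-0.05,0,0,0,0,0,-0.05,0,0,0,0,0,-0.05])

```text
clock: 15.1
position: [0.5606, -0.0424, 0.0428]
ee_rot: [-2.164, -2.276, 0.002]
force: [-2.2, -1.0, 3.2]
width: 0.556
gripper_force: 35.0
```

```bash
python3 - <<'E'
from h import *
st()
E
```

```text
t 15.1 pos [560.6 -42.4  42.8] yaw_y 2.89 z [-0.001 -0.001 -1.   ] q [-0.35  0.59  0.47  1.94 -0.4   0.7   0.41] F [-2.24 -0.97  3.2 ] T [-0.273  0.567  0.283] w 0.556 35.0
```

carry_out(increments=[0,0,0,0,0,-0.03,0,0,0,0,0,-0.03,0,0,0,0,0,-0.03,0,0,0,0,0,-0.03])

```text
clock: 15.6
position: [0.5605, -0.0424, 0.0428]
ee_rot: [-2.297, -2.143, 0.002]
force: [-4.0, -1.5, 5.0]
width: 0.56
gripper_force: 35.0
```

```bash
python3 - <<'E'
from h import *
st()
E
```

```text
t 15.6 pos [560.5 -42.4  42.8] yaw_y -3.97 z [-0.001 -0.001 -1.   ] q [-0.37  0.6   0.5   1.94 -0.43  0.71  0.32] F [-4.   -1.48  5.05] T [-0.451  0.942  0.238] w 0.56 35.0
```

carry_out(increments=[0.5,0.3,0.3,0,0,-0.03,0,0,0,0,0,-0.03,0,0,0,0,0,-0.03])

```text
clock: 15.98
position: [0.5604, -0.0423, 0.0428]
ee_rot: [-2.391, -2.036, 0.004]
force: [-4.7, -2.8, 4.5]
width: 0.559
gripper_force: 35.0
```

```bash
python3 - <<'E'
from h import *
st()
E
```

```text
t 15.97 pos [560.4 -42.3  42.8] yaw_y -9.15 z [-0.003 -0.001 -1.   ] q [-0.39  0.6   0.53  1.94 -0.45  0.72  0.25] F [-4.7  -2.82  4.49] T [-0.692  1.182  0.212] w 0.559 35.0
```

carry_out(increments=[0,0,0,0,0,-0.02,0,0,0,0,0,-0.02,0,0,0,0,0,-0.02])

```text
clock: 16.35
position: [0.5604, -0.0423, 0.0428]
ee_rot: [-2.451, -1.964, 0.004]
force: [-5.2, -2.5, 5.5]
width: 0.556
gripper_force: 35.0
```

```bash
python3 - <<'E'
from h import *
st()
E
```

```text
t 16.35 pos [560.4 -42.3  42.8] yaw_y -12.57 z [-0.003 -0.001 -1.   ] q [-0.4   0.61  0.55  1.95 -0.46  0.72  0.2 ] F [-5.16 -2.46  5.53] T [-0.681  1.288  0.231] w 0.556 35.0
```

carry_out(increments=[-1.2,-0.6,0.7,0,0,-0.02,0,0,0,0,0,-0.02,0,0,0,0,0,-0.02])

```text
clock: 16.73
position: [0.5602, -0.0423, 0.043]
ee_rot: [2.509, 1.89, -0.002]
force: [1.9, -3.5, -16.5]
width: 0.557
gripper_force: 35.0
```

```bash
python3 - <<'E'
from h import *
st()
E
```

```text
t 16.73 pos [560.2 -42.3  43. ] yaw_y -16.01 z [-0.001 -0.001 -1.   ] q [-0.41  0.61  0.56  1.95 -0.48  0.72  0.16] F [  1.91  -3.53 -16.45] T [-1.109 -0.348  0.22 ] w 0.557 35.0
```

carry_out(increments=[0,0,0,0,0,-0.02,0,0,0,0,0,-0.02])

```text
clock: 16.98
position: [0.5602, -0.0423, 0.0431]
ee_rot: [2.547, 1.839, -0.002]
force: [2.3, -4.8, -18.4]
width: 0.558
gripper_force: 35.0
```

```bash
python3 - <<'E'
from h import *
st()
E
```

```text
t 16.98 pos [560.2 -42.3  43.1] yaw_y -18.32 z [-0.001 -0.001 -1.   ] q [-0.42  0.61  0.57  1.95 -0.49  0.72  0.13] F [  2.31  -4.75 -18.38] T [-1.136 -0.336  0.224] w 0.558 35.0
```

carry_out(increments=[0.2,-0.8,-0.6,0,0,-0.02,0,0,0,0,0,-0.02])

```text
clock: 17.23
position: [0.5602, -0.0423, 0.043]
ee_rot: [-2.582, -1.788, 0.001]
force: [-2.1, -1.2, -8.8]
width: 0.555
gripper_force: 35.0
```

```bash
python3 - <<'E'
from h import *
st()
E
```

```text
t 17.23 pos [560.2 -42.3  43. ] yaw_y -20.59 z [-0.001  0.001 -1.   ] q [-0.42  0.61  0.58  1.95 -0.5   0.73  0.1 ] F [-2.11 -1.21 -8.82] T [-0.448  0.583  0.251] w 0.555 35.0
```

carry_out(increments=[0,0,0,0,0,-0.02,0,0,0,0,0,-0.02])

```text
clock: 17.48
position: [0.5601, -0.0423, 0.043]
ee_rot: [-2.617, -1.736, 0.001]
force: [-3.2, -2.1, -9.1]
width: 0.559
gripper_force: 35.0
```

```bash
python3 - <<'E'
from h import *
st()
E
```

```text
t 17.48 pos [560.1 -42.3  43. ] yaw_y -22.87 z [-0.001  0.001 -1.   ] q [-0.43  0.62  0.6   1.95 -0.51  0.73  0.07] F [-3.22 -2.08 -9.05] T [-0.286  1.051  0.286] w 0.559 35.0
```

carry_out(increments=[0,0,0,0,0,-0.015,0,0,0,0,0,-0.015])

```text
clock: 17.73
position: [0.5601, -0.0423, 0.0429]
ee_rot: [-2.642, -1.697, 0.001]
force: [-4.3, -0.4, -7.4]
width: 0.557
gripper_force: 35.0
```

```bash
python3 - <<'E'
from h import *
st()
E
```

```text
t 17.73 pos [560.1 -42.3  42.9] yaw_y -24.57 z [-0.001  0.    -1.   ] q [-0.44  0.62  0.6   1.95 -0.52  0.73  0.05] F [-4.35 -0.41 -7.43] T [-0.195  1.294  0.455] w 0.557 35.0
```

```bash
python3 - <<'E'
from h import *
for i in range(3):
    vision.get_image("scene"); s=readout.observe(); print(s["clock"],s["ft_torque"][2]); 
st()
E
```

```text
17.775 0.3469951110664538
17.825 0.2833196180180824
17.875 0.245824836394558
t 17.88 pos [560.2 -42.3  43. ] yaw_y -24.57 z [-0.001  0.001 -1.   ] q [-0.44  0.62  0.6   1.95 -0.52  0.73  0.05] F [-5.14 -0.7  -8.12] T [-0.143  1.331  0.246] w 0.558 35.0
```

carry_out(increments=[0,0,0,0,0,-0.01])

```text
clock: 18.0
position: [0.5601, -0.0423, 0.043]
ee_rot: [-2.65, -1.684, 0.001]
force: [-5.8, -1.1, -8.5]
width: 0.556
gripper_force: 35.0
```

```bash
python3 - <<'E'
from h import *
st()
for i in range(4):
    vision.get_image("scene"); s=readout.observe(); print(s["clock"],s["ft_torque"][2]); 
st()
E
```

```text
t 18.0 pos [560.1 -42.3  43. ] yaw_y -25.13 z [-0.001  0.001 -1.   ] q [-0.44  0.62  0.61  1.95 -0.52  0.73  0.04] F [-5.82 -1.13 -8.48] T [-0.154  1.345  0.387] w 0.556 35.0
18.05 0.3192604057908687
18.1 0.3031404681521041
18.15 0.31396178764485594
18.2 0.2785863037789166
t 18.2 pos [560.1 -42.3  42.9] yaw_y -25.13 z [-0.001  0.001 -1.   ] q [-0.44  0.62  0.61  1.95 -0.52  0.73  0.04] F [-4.99  0.56 -7.7 ] T [-0.098  1.292  0.279] w 0.56 35.0
```

carry_out(increments=[0,0,0,0,0,0,0,0,0,0,0,0,0,0,0,0,0,0,0,0,0,0,0,0,0,0,0,0,0,0,0,0,10,0,0,0,0,0,20,0,0,0,0,0,40,0,0,0,0,0,40,0,0,0,0,0,40,0,0,0,0,-50,20,0,0,0,0,-50,0,0,0,0,0,-50,0,0,0,0,0,-50,0,0,0,0,0,-50,0,0,0,0,0,0,0,0,0,0], grip=0.1)

```text
clock: 20.2
position: [0.5589, -0.2982, 0.2141]
ee_rot: [2.655, 1.674, -0.003]
force: [-0.1, -0.1, 1.0]
width: 0.904
gripper_force: 0.0
```

```bash
python3 - <<'E'
from h import *
st()
a=vision.get_image("top")[:,:,::-1]; b=vision.get_image("scene")[:,:,::-1]
im=np.hstack([a[170:270,160:290],b[150:250,275:405]])
cv2.imwrite("pics/zoom4.png",cv2.resize(cv2.convertScaleAbs(im,alpha=1.8),None,fx=3,fy=3,interpolation=cv2.INTER_CUBIC))
E
```

```text
t 20.2 pos [ 558.9 -298.2  214.1] yaw_y -25.54 z [-0.    -0.003 -1.   ] q [-0.08  0.53  0.76  1.61 -0.39  1.15  0.32] F [-0.07 -0.12  0.99] T [-0.074  0.105 -0.038] w 0.904 0.0
```

View pics/zoom4.png

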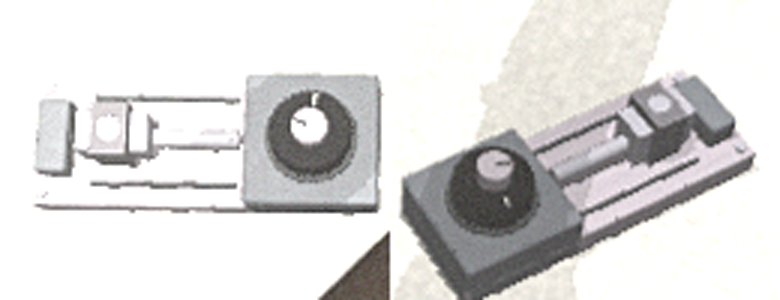

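The block is held upright between jaw and pad. The ring's mark has moved about 1.5 rad clockwise and the fine mark points as it did before. I'll hand the job in.

```bash
python3 -c "
from cell import arm
print(arm.sign_off())"
```

```text
the job is handed in; nothing more can be done
None
```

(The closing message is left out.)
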